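Close the lamp bay of the microscope lamp box

ROBOT

A 6-joint arm with a two-finger parallel gripper is mounted at the origin on the work surface. World frame = base frame: x ahead of the robot, y to its left, z up, the work surface at z = 0. Lengths are in m, angles in rad, forces in N, time in s.
With the tool pointing down it reaches from about 0.275 to 0.75 m from the base axis. Payload 10.2 kg.
Tool frame: the origin (TCP) lies on the centre line of the jaws, within the pads' length; the fingertips stand 22 mm ahead of it and the grasp point (between the pads) lies 3 mm ahead of it; z points along the fingers, y is the line along which they close (so a half turn about z gives the same grasp; the last joint's range is limited). The gripper opens to 85 mm and grips with 20 to 120 N. Pads are 22 mm wide; open, the fingers measure 114 mm over their backs; the gripper's body (76 mm by 85 mm) begins 54 mm behind the grasp point. The pads swing forward as they close: fully open they stand 13 mm farther back than shut.
Start: joints at [-1.547, 0.313, 1.498, -0, 1.331, -0.223], TCP at [0.128, -0.509, 0.253] pointing down, gripper open.
Joint ranges: [-2.94, 2.94], [-0.97, 2.17], [0.19, 2.56], [-1.23, 4.37], [0.02, 3.11], [-2.88, 2.88]. Speed limits (rad/s): [2.39, 2.39, 3.01, 3.14, 3.14, 3.14].

INTERFACE

Orientations are given as [roll, pitch, yaw] about the fixed x, y, z axes, in that order (R = Rz(yaw) Ry(pitch) Rx(roll)).
In Python, from bench import r, effector, kin, status, eyes, workorder gives the robot as it stands. The module is installed in compiled form; this text tells all that it offers. Calls block until the motion is done:
- r.movep(position, orientation): joint-space move of the TCP to a pose.
- r.move_linear(position, rot=None, velocity=0.15, guard=None): straight line of the TCP; rot=None keeps the orientation; velocity is the mean speed in m/s. With guard (N) it stops when the force on the tool has changed by that much, and returns True; else False.
- r.goto_joints(angles): joint-space move.
- effector.open_gripper() and effector.grab(grip_force=None): open the fingers fully, or close them until they stop; grip_force is the grip in N (None keeps the last).
- r.dwell(seconds).
- kin.solve_ik(position, orientation): joint angles nearest the present ones, or None.
- status.get_obs(): the state.
- eyes.capture(name): name is "scene" or "top" or "wrist"; returns the picture (400x640x3 uint8, blue, green, red); there is no depth.
- eyes.camera_info(name): a dict with "fovy" (degrees; the focal length in pixels is half the picture's height over the tangent of half this angle, whatever the lens; pixels are square), "cx", "cy" (the principal point, pixels), "R" (3x3) and "t" (3): a world point X has camera coordinates R X + t. Camera axes: x right, y down, z forward; pixel columns grow to the right and rows downward; lengths in m; the calibration is good to about 2 mm. The wrist camera is an equidistant fisheye: a pixel r from the principal point sees the ray r / f radians off the axis. A picture is of the moment at which its call begins: read the wrist's pose just before it. camera_info takes no time and is no camera call; for the wrist camera it gives the pose at the moment of the call.
A pose or a line that the arm cannot do raises r.IKError and nothing moves.
- workorder.job_done(): hands the job in; it is judged then, once.
Trained networks look in the newest picture that a camera, given by its name, has taken for a name from the list of things; names that differ only in an ending like _2 or _b are one class to them, and where a whole thing is asked for, a point or a joint stands for the part that bears it (a point fixed in the world has none). Each returns a list of dicts, best first, with "conf" (0 to 1); they miss things now and then, are a little off and sometimes report something else, mostly with a low value. They report only what shows in the picture. A call takes as long as a camera call. They do not tell look-alikes from the thing itself.
- eyes.look_for(camera, target): "rect" ([centre column, centre row, width, height] in pixels, round what is visible of it).
- eyes.silhouettes(camera, target): "pixels" (400x640 bool, what is visible of it) and "rect" ([centre column, centre row, width, height] in pixels, round what is visible of it).
The state is a dict: "clock": time; "joints": joint angles; "qd": joint speeds; "joint_torque": joint torques, N m; "eef_pos": TCP position; "orientation": TCP orientation; "force": force on the tool from outside, world axes, zero at the start; "ft_torque": the same for the moment, N m; "grip_width": opening from 0.0 (shut) to 1.0 (fully open); "finger_force": force on a finger pad.
Only numpy, scipy, OpenCV 4.12 (cv2) and the standard library are available. Lean on these libraries where they do the work, as an engineer would, in place of code of your own. Each camera call takes 0.05 s, during which the arm holds its last target. There are 200 camera calls.

TASK

The lamp has been changed: put the grey cover back on the open bay of the lamp box, its tab hooked under the dark lip while the other edge is still raised, then lower that edge gently (do not let it fall) until the cover lies flat and flush in the bay. Then slide the catch fully over the cover's free edge to lock it, let go, and leave everything else on the table where it stands.

Things in the scene. Friction and masses are not known exactly. Their poses are not given: they have to be found in the camera images.
- lampbox: White lamp box fixed to the table, 246 long (x) x 184 wide (y) x 70 mm high (78.5 over the lip). Origin on the table under the centre of the open bay in its top, z up; it reaches from x = -112 to +134 mm. The lip is at the bay's -x end (towards the robot), the catch at the +x end. Fixed rails 10 mm high run beside the catch.
- bay_seat (a point): Centre of the bay at seat height; axes as the box's. Bay walls at x = +-78, y = +-59 mm. The seat is a ledge all round inside the bay, 10 mm wide (16 at the lip end), 62 mm above the table and 8 mm below the rim. The cover seated: same axes as the box, its origin at x = +7 to +11, y about 0, z = 0 mm here.
- lip_edge (a point): Middle of the lower free edge of the dark steel lip, x = -64, z = +11.5 mm from bay_seat. The lip, 5 mm thick and 160 mm wide, overhangs the seat by 14 mm, its underside 11.5 mm above the seat; the cover's tab goes in under it tilted by up to about 20 degrees.
- cover: Loose grey cover, about 0.24 kg, lying flat, handle up. Plate 134 (x) x 110 (y) x 8 mm, origin at the centre of its underside, z up. From its -x edge a tab projects 18 mm, 70 mm wide, 5 mm thick, flush with the underside (152 mm overall). In its middle an upright black bar handle 12 mm thick (x), 60 mm long (y), its top 44 mm above the underside.
- cover_tab (a point): Middle of the tab's outer lower edge, x = -85 mm from the cover's origin.
- cover_free (a point): Middle of the opposite (free) lower edge, x = +67 mm from the cover's origin.
- cover_handle (a point): Middle of the handle's top, 44 mm above the cover's underside.
- catch (a joint): Steel sliding catch on the box's +x rim, 36 mm wide, 5 mm thick, underside 72 mm above the table, with an upright knob. 0 = open (front edge at x = 82 mm of the box), 0.024 m = fully over the cover, at a stop. It slides along the box's -x, starts nearly open, takes about 2.5 N and stays where left.
- catch_knob (a point): Middle of the top of the catch's round knob: 18 mm diameter, 30 mm tall above the catch's plate, top 107 mm above the table. It moves with the catch.
- tray: White open tray 150 x 120 x 30 mm with two culture dishes, origin under its centre. Leave it alone. The tray and the cover lie on either side of the lamp box, either way round.
- jar_a: Closed jar with a blue cap, 64 mm across, 100 mm tall, origin under its centre. Leave it alone.
- jar_b: Another such jar. Leave it alone.
- dishes: Stack of three culture dishes, 90 mm across, 47 mm tall, origin under its centre. Leave it alone.
- slide_box: Wooden slide box 90 x 170 x 34 mm, origin under its centre. Leave it alone.
- screwdriver: Screwdriver 190 mm long lying on the table. Leave it alone.
Not all that is in view belongs to the job. What is shaped like the cover but green is not meant.

How it is judged:
On the way, in this order (a step that is already met when the one before it is completed fails the run):
1. the cover's tab is under the lip while its free edge is still raised above the rim (x of cover_tab in the frame of bay_seat below -0.07 m and y of cover_tab in the frame of bay_seat between -0.012 and 0.012 m and z of cover_tab in the frame of bay_seat between -0.004 and 0.0075 m and z of cover_free in the frame of bay_seat above 0.009 m), for 0.1 s.
2. the cover lies flat on the seat, its tab under the lip (x of cover_tab in the frame of bay_seat below -0.07 m and y of cover_tab in the frame of bay_seat between -0.012 and 0.012 m and z of cover_tab in the frame of bay_seat between -0.004 and 0.0035 m and z of cover_free in the frame of bay_seat between -0.004 and 0.0035 m and angle between the z axis of cover and the z axis of bay_seat, either way round below 0.035 rad), for 0.2 s.
3. the catch is slid over the cover's free edge (value of joint catch above 0.02 m), for 0.2 s.
At the end, for the whole second after the job is handed in: The cover rests flat on the seat (both end edges within 3.5 mm of it, tilt under 2 degrees), its tab at least 6 mm under the lip and within 12 mm of the middle, and the catch is slid at least 20 of its 24 mm over the free edge; all at rest (all of step 2 and value of joint catch above 0.02 m and linear speed of cover below 0.02 m/s); the robot touches nothing.
It fails at once if the cover is let fall in or onto the lamp box (within 60 mm of its place it turns faster than 4 rad/s) (horizontal distance between cover and lampbox below 0.06 m and angular speed of cover above 4 rad/s).
It fails at once if something else on the table is shoved more than 30 mm or tipped over (distance of any of tray, jar_a, jar_b, dishes, slide_box, screwdriver from where it was at the start of the episode above 0.03 m or angle between any of tray, jar_a, jar_b, dishes, slide_box's own z axis and vertical above 0.5 rad).
It also fails if it takes over 53 s, if anything falls off the work surface, if the arm or the gripper's body presses on something with over 40 N, if the wrist force passes 120 N, or if a joint passes its speed limit or range.

## Working session

There is one attempt and no reset: what is moved stays moved. The work goes in short steps, each a Python script; the robot and the scene stay as the last script left them, time stands still between calls to the robot, and variables do not carry over. Pictures are saved under pics/ and viewed, at most 10 in all, crops included, and the job is handed in when it is done.

```bash
mkdir -p pics; python3 - <<'E'
from bench import r, effector, kin, status, eyes, workorder
import cv2, numpy as np
for n in ("top","scene"):
    im=eyes.capture(n); cv2.imwrite(f"pics/{n}1.png",im)
    i=eyes.camera_info(n); print(n,i)
    for t in ("lampbox","cover","cover_handle","catch_knob"):
        for d in eyes.look_for(n,t)[:3]: print(t,round(d["conf"],2),np.round(d["rect"],1))
print(status.get_obs()["clock"])
E
```

```text
top {'fovy': 53.41344147206851, 'cx': 325.2148076208767, 'cy': 201.85885946673903, 'R': array([[ 0.00398802, -0.99998959, -0.002216  ],
       [-0.99470396, -0.00373933, -0.10271346],
       [ 0.10270411,  0.00261389, -0.99470852]]), 't': array([0.04822985, 0.55165927, 1.27398088])}
lampbox 0.82 [349.1 213.7  72.9  87.7]
cover 0.89 [187.4 217.1  37.2  46.9]
cover 0.85 [211.2 277.9  54.8  46.1]
cover 0.78 [245.3 217.8  44.2  51.7]
cover_handle 0.85 [207.7 278.4  53.5  46.9]
cover_handle 0.84 [272.5 288.1  43.4  49.6]
cover_handle 0.77 [246.5 218.5  49.6  53. ]
catch_knob 0.58 [358.6 185.4  11.1  18.1]
scene {'fovy': 56.30911816129888, 'cx': 313.3803394546521, 'cy': 197.86318443129758, 'R': array([[ 0.30154798,  0.95344071,  0.00443131],
       [ 0.73077342, -0.22813403, -0.64337009],
       [-0.6124043 ,  0.19724523, -0.76554248]]), 't': array([-0.22484783, -0.32173357,  1.48899245])}
lampbox 0.66 [280.1 210.8  65.5  77.8]
cover 0.85 [381.6 190.7  51.7  41. ]
cover 0.83 [438.2 176.2  52.3  32. ]
cover 0.76 [330.5 150.3  32.   32.7]
cover_handle 0.89 [381.5 189.3  49.   39.4]
cover_handle 0.88 [387.9 142.4  43.2  30.9]
cover_handle 0.79 [329.8 148.4  30.   27.5]
catch_knob 0.66 [281.9 223.4  16.3  16.4]
0.5
```

View pics/top1.png

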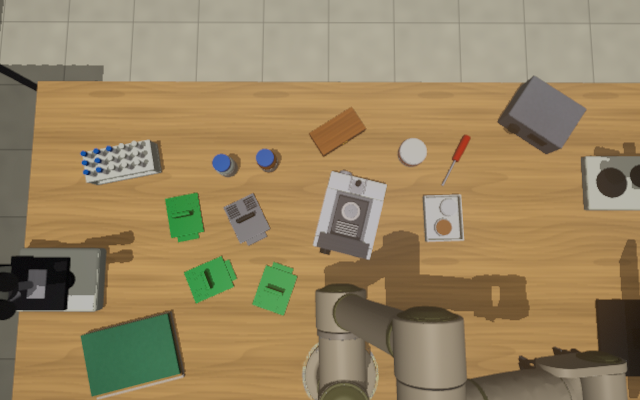

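View pics/scene1.png

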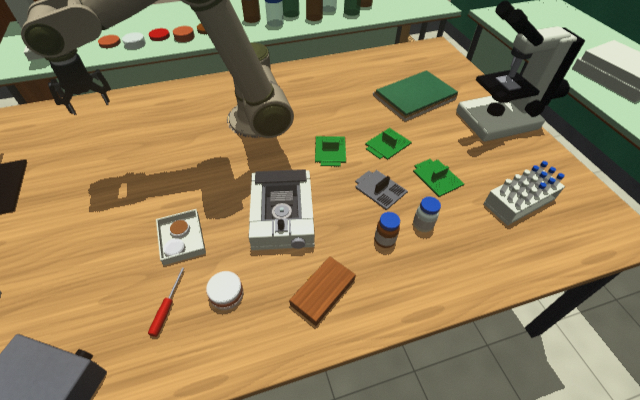

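The grey cover is at (246,218) in the top view, with its tab pointing down and right at about (255,241). The box is at (350,214), lip at (343,245) and knob at (358,184). The green parts are look-alikes. Next: wrist views from above both.

```bash
cat > h.py <<'E'
from bench import r, effector, kin, status, eyes, workorder
import cv2, numpy as np
from math import *
def ray(n,i,uv):
    f=200/tan(radians(i["fovy"])/2); x=(uv[0]-i["cx"])/f; y=(uv[1]-i["cy"])/f
    if n=="wrist":
        t=hypot(x,y); s=sin(t)/t if t>1e-9 else 1; d=np.array([x*s,y*s,cos(t)])
    else: d=np.array([x,y,1.])
    R=np.array(i["R"]); return -R.T@np.array(i["t"]), R.T@d
def onplane(n,i,uv,z):
    o,d=ray(n,i,uv); return o+d*(z-o[2])/d[2]
def proj(n,i,X):
    c=np.array(i["R"])@np.asarray(X)+i["t"]; f=200/tan(radians(i["fovy"])/2)
    if n=="wrist":
        t=atan2(hypot(c[0],c[1]),c[2]); k=t/hypot(c[0],c[1])
    else: k=1/c[2]
    return i["cx"]+f*k*c[0], i["cy"]+f*k*c[1]
def obs(): 
    o=status.get_obs(); print("t",round(o["clock"],2),"p",np.round(o["eef_pos"],4),"rpy",np.round(o["orientation"],3),"F",np.round(o["force"],1),"T",np.round(o["ft_torque"],2),"g",round(o["grip_width"],3),"ff",o["finger_force"],"q",np.round(o["joints"],2)); return o
E
python3 - <<'E'
from h import *
import json
i=eyes.camera_info("top")
for uv,z in (((246,218),.044),((255,241),0),((358,184),.107),((343,245),.078),((350,214),.07)): print(uv,np.round(onplane("top",i,uv,z),3))
obs()
c=onplane("top",i,(246,218),.044); b=onplane("top",i,(350,212),.07)
for k,p in (("box",b),("cov",c)):
    r.movep([p[0]-.03,p[1],.30],[pi,0,-1.57+1.57]) if False else r.movep([p[0]-.03,p[1],.30],status.get_obs()["orientation"])
    w=eyes.camera_info("wrist"); im=eyes.capture("wrist"); cv2.imwrite(f"pics/w_{k}.png",im); obs()
    json.dump({a:(np.array(v).tolist()) for a,v in w.items()},open(f"w_{k}.json","w")); print(w)
E
```

```text
(246, 218) [0.497 0.306 0.044]
(255, 241) [0.423 0.283 0.   ]
(358, 184) [ 0.599 -0.051  0.107]
(343, 245) [ 0.411 -0.006  0.078]
(350, 214) [ 0.509 -0.028  0.07 ]
t 0.5 p [ 0.1283 -0.5091  0.2533] rpy [-3.142  0.     0.247] F [0.2 0.4 0.1] T [0.01 0.02 0.  ] g 1.001 ff 0.0 q [-1.55  0.31  1.5  -0.    1.33 -0.22]
t 2.7 p [ 0.4852 -0.0289  0.2999] rpy [-3.142  0.     0.246] F [ 1.3 -0.3  0.2] T [ 0.01 -0.01 -0.  ] g 1.002 ff 0.0 q [-0.3   0.19  1.53 -0.    1.42  1.02]
{'fovy': 65.70646984690485, 'cx': 321.7013032657872, 'cy': 201.48018595452476, 'R': array([[ 2.45343925e-01, -9.69436033e-01, -3.69337356e-04],
       [-9.24913828e-01, -2.34190386e-01,  2.99481675e-01],
       [-2.90414822e-01, -7.31344042e-02, -9.54101981e-01]]), 't': array([-0.14728907,  0.3883255 ,  0.56253971])}
t 4.02 p [0.4672 0.3045 0.3   ] rpy [3.141 0.    0.244] F [ 0.4 -0.3  0.4] T [-0.07  0.01  0.02] g 1.001 ff 0.0 q [ 0.37  0.36  1.31 -0.    1.47  1.69]
{'fovy': 65.70646984690485, 'cx': 321.7013032657872, 'cy': 201.48018595452476, 'R': array([[ 2.44090603e-01, -9.69752428e-01, -8.34222661e-05],
       [-9.25239264e-01, -2.32912221e-01,  2.99473208e-01],
       [-2.90434300e-01, -7.30214101e-02, -9.54104707e-01]]), 't': array([0.18110441, 0.44937683, 0.58174603])}
```

View pics/w_box.png

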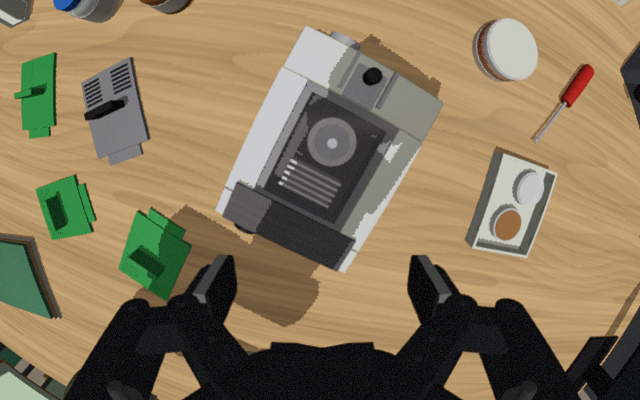

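View pics/w_cov.png

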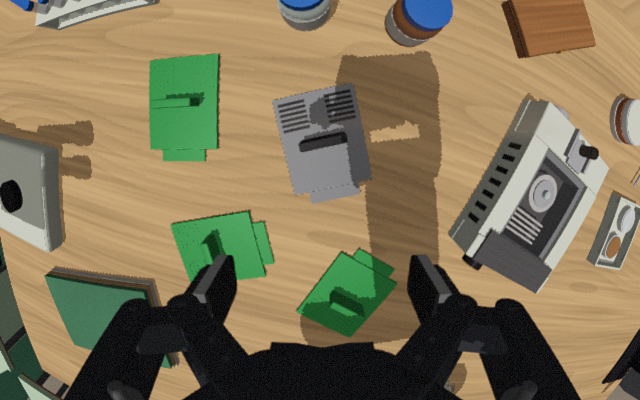

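Wrist views: in the box view the bay is about (268..390, 90..222), the knob is at (373,76) and the lip bar runs (237,184)–(355,238). In the second view the cover plate corners are (273,101), (352,84), (371,178), (294,195), with the tab at the bottom. I'll zoom in for corners.

```bash
python3 - <<'E'
import cv2,numpy as np
a=cv2.imread("pics/w_box.png")[20:280,205:455]; b=cv2.imread("pics/w_cov.png")[70:210,260:385]
a=cv2.resize(a,None,fx=2.3,fy=2.3,interpolation=cv2.INTER_CUBIC); b=cv2.resize(b,None,fx=1.75,fy=1.75,interpolation=cv2.INTER_CUBIC)
print(a.shape,b.shape)
o=np.zeros((600,800,3),np.uint8); o[:a.shape[0],:a.shape[1]]=a; o[:b.shape[0],800-b.shape[1]:]=b
cv2.imwrite("pics/zoom.png",o)
E
```

```text
(598, 575, 3) (245, 219, 3)
```

View pics/zoom.png

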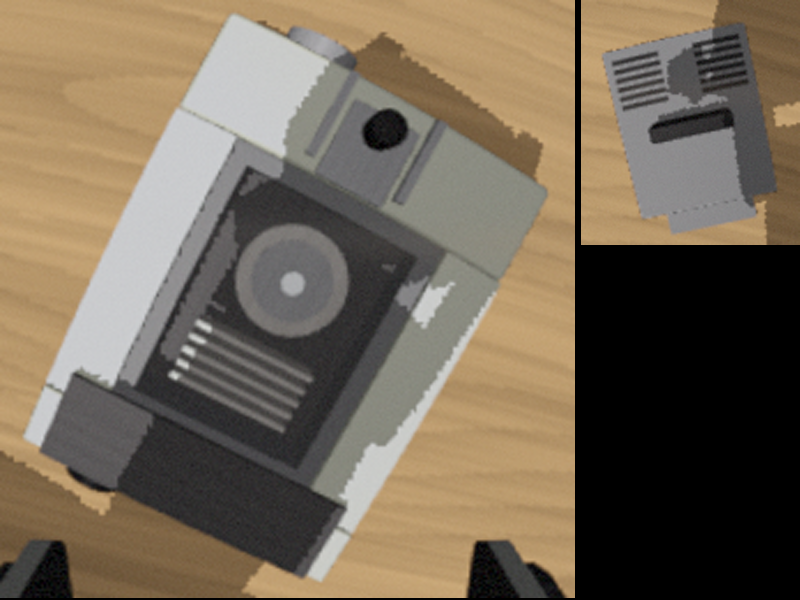

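```bash
python3 - <<'E'
from h import *
import json
from scipy.optimize import least_squares
def fit(k,pts,x0):
    i=json.load(open(f"w_{k}.json"))
    def res(p):
        c,s=cos(p[2]),sin(p[2])
        return np.concatenate([np.subtract(proj("wrist",i,[p[0]+c*X[0]-s*X[1],p[1]+s*X[0]+c*X[1],X[2]]),uv) for uv,X in pts])
    q=least_squares(res,x0,loss="soft_l1"); print(k,np.round(q.x,4)); print(np.round(res(q.x).reshape(-1,2),1)); return q.x
Z=lambda u,v:(u/2.3+205,v/2.3+20)
box=[(Z(233,14),(.134,.092,.07)),(Z(546,190),(.134,-.092,.07)),(Z(25,437),(-.112,.092,.07)),(Z(320,580),(-.112,-.092,.07)),(Z(237,137),(.078,.059,.07)),(Z(443,255),(.078,-.059,.07)),(Z(75,373),(-.064,.08,.0785)),(Z(345,507),(-.064,-.08,.0785))]
b=fit("box",box,[.51,-.03,-.15])
Y=lambda u,v:((u-581)/1.75+260,v/1.75+70)
cov=[(Y(604,52),(.067,.055,.008)),(Y(745,23),(.067,-.055,.008)),(Y(776,190),(-.067,-.055,.008)),(Y(642,217),(-.067,.055,.008)),(Y(673,233),(-.085,.035,.005)),(Y(756,214),(-.085,-.035,.005))]
c=fit("cov",cov,[.5,.3,.2])
i=json.load(open("w_box.json"))
k=onplane("wrist",i,Z(387,127),.107); d=k[:2]-b[:2]; print("knob local",cos(b[2])*d[0]+sin(b[2])*d[1],-sin(b[2])*d[0]+cos(b[2])*d[1])
i=json.load(open("w_cov.json")); print("handle",onplane("wrist",i,Y(692,120),.044))
json.dump([b.tolist(),c.tolist()],open("pose.json","w"))
E
```

```text
box [ 0.4957 -0.027  -0.2382]
[[-1.1 -1.8]
 [ 2.5  0.8]
 [-1.  -0.1]
 [ 0.2  0.3]
 [-0.1  0. ]
 [ 1.7 -1.2]
 [-1.8  0.4]
 [ 0.6  1.5]]
cov [0.5    0.3101 0.4556]
[[-0.9 -0.4]
 [ 0.4 -1.3]
 [ 1.1  0.1]
 [-0.1  0.6]
 [-0.9 -0. ]
 [ 0.4  1. ]]
knob local 0.1111220736490294 0.0010203364108219426
handle [0.50403192 0.31145496 0.044     ]
```

```bash
cat >> h.py <<'E'
import json
from scipy.spatial.transform import Rotation as Ro
B,C=json.load(open("pose.json"))
G=.038   # TCP height above cover underside when grasped
def toolpose(base,yaw,o,th):
    """TCP pose for cover origin o (local to base xyz,yaw), free edge raised by th"""
    Rb=Ro.from_euler("z",yaw); Rc=Rb*Ro.from_euler("y",-th)
    p=np.array(base)+Rb.apply(o)+Rc.apply([0,0,G])
    return p.tolist(), (Rc*Ro.from_euler("z",pi/2)*Ro.from_euler("x",pi)).as_euler("xyz").tolist()
def coverpose(tip,th):
    "cover with tab tip at (x,z) in bay_seat frame, tilt th"
    o=[tip[0]+.085*cos(th),0,tip[1]+.085*sin(th)]
    return toolpose([B[0],B[1],.062],B[2],o,th)
E
python3 - <<'E'
from h import *
p,e=toolpose([C[0],C[1],0],C[2],[0,0,0],0)
r.movep([p[0],p[1],.16],e)
w=eyes.camera_info("wrist"); cv2.imwrite("pics/pre.png",eyes.capture("wrist"))
print("proj handle/tab", proj("wrist",w,[C[0],C[1],.044]))
print(r.move_linear(p,velocity=.12,guard=8)); obs()
effector.grab(60); obs()
p[2]+=.13
r.move_linear(p,velocity=.15); obs()
q,e2=coverpose((-.05,.06),radians(12)); print(q,e2,kin.solve_ik(q,e2))
E
```

```text
proj handle/tab (np.float64(322.3093195692425), np.float64(203.91293243609343))
False
t 6.81 p [0.5004 0.3103 0.0388] rpy [3.14  0.    2.026] F [0.8 0.4 0.9] T [ 0.02  0.02 -0.01] g 0.998 ff 0.0 q [ 0.36  0.69  1.51 -0.    0.93 -0.1 ]
t 7.47 p [0.5001 0.3102 0.0382] rpy [3.141 0.    2.026] F [-0.6  0.6  2.5] T [-0.02  0.1  -0.01] g 0.125 ff 59.12561237812042 q [ 0.36  0.69  1.51  0.    0.93 -0.1 ]
t 8.49 p [0.4995 0.3099 0.1669] rpy [-3.14  -0.     2.026] F [-0.2 -0.6 -2.4] T [-0.   -0.01  0.01] g 0.125 ff 58.39899480342865 q [ 0.36  0.53  1.42  0.    1.2  -0.1 ]
[0.5202701216249283, -0.032932603803633616, 0.17684210254739413] [2.9321531433504733, 0.0, 1.3325893370845954] [-0.29347513  0.28638664  1.7618116   0.01484901  0.88431949 -0.06347473]
```

View pics/pre.png

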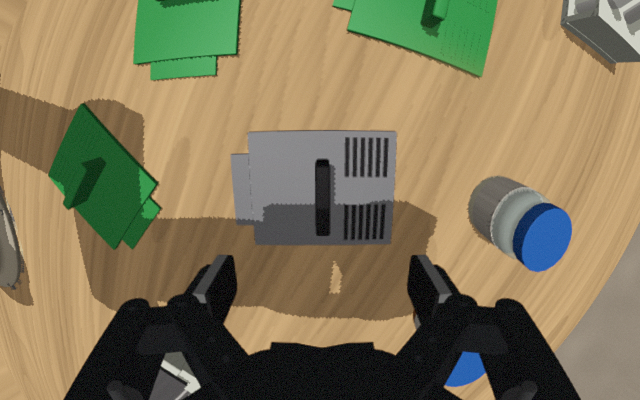

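```bash
python3 - <<'E'
from h import *
from scipy.optimize import least_squares
o=status.get_obs(); w=eyes.camera_info("wrist")
Rt=Ro.from_euler("xyz",o["orientation"]).as_matrix(); pt=np.array(o["eef_pos"])
# camera in tool
Rct=np.array(w["R"])@Rt; tct=np.array(w["R"])@pt+w["t"]
p,e=toolpose([C[0],C[1],0],C[2],[0,0,0],0); p[2]=.16
R2=Ro.from_euler("xyz",e).as_matrix(); i=dict(w); i["R"]=Rct@R2.T; i["t"]=tct-i["R"]@np.array(p)
pts=[((248,131),(-.067,.055,.008)),((396,131),(.067,.055,.008)),((391,244),(.067,-.055,.008)),((256,244),(-.067,-.055,.008)),((232,154),(-.085,.035,.005)),((238,224),(-.085,-.035,.005))]
def res(P):
    c,s=cos(P[2]),sin(P[2])
    return np.concatenate([np.subtract(proj("wrist",i,[P[0]+c*X[0]-s*X[1],P[1]+s*X[0]+c*X[1],X[2]]),uv) for uv,X in pts])
q=least_squares(res,C,loss="soft_l1").x; print(q,np.round(res(q).reshape(-1,2),1))
d=q[:2]-np.array(C[:2]); c,s=cos(C[2]),sin(C[2]); print("offset local",c*d[0]+s*d[1],-s*d[0]+c*d[1])
E
```

```text
[0.50000765 0.3123001  0.46222372] [[ 0.1  0.3]
 [ 2.4 -0.3]
 [ 0.6 -0.1]
 [-0.3  0.5]
 [-0.9 -0.6]
 [-1.   0.4]]
offset local 0.000996512181691572 0.0019733250121936542
```

```bash
sed -i 's/o=\[tip\[0\]+.085\*cos(th),0,/o=[tip[0]+.085*cos(th),-.0015,/' h.py; python3 - <<'E'
from h import *
th=radians(12)
r.movep(*coverpose((-.05,.065),th)); obs()
r.move_linear(*coverpose((-.054,.025),th),velocity=.1); 
w=eyes.camera_info("wrist"); im=eyes.capture("wrist"); o=obs()
json.dump({a:(np.array(v).tolist()) for a,v in w.items()},open("w_ins.json","w"))
sc=eyes.capture("scene")
cv2.imwrite("pics/ins.png",np.vstack([im[:,:],]))
cv2.imwrite("pics/ins_sc.png",cv2.resize(sc[100:280,200:400],None,fx=3,fy=3))
Rb=Ro.from_euler("z",B[2])
for X in ((-.064,.08,.0785),(-.064,-.08,.0785),(.134,.092,.07),(.134,-.092,.07),(.078,.059,.07),(.078,-.059,.07)): print(X,np.round(proj("wrist",w,Rb.apply(X)+[B[0],B[1],0]),1))
E
```

```text
t 9.79 p [ 0.5201 -0.0336  0.1818] rpy [ 2.932 -0.     1.334] F [-1.3  0.  -2.4] T [0.13 0.14 0.03] g 0.127 ff 58.44174563884735 q [-0.3   0.28  1.76  0.02  0.9  -0.07]
t 10.39 p [ 0.5166 -0.0333  0.1425] rpy [2.931 0.    1.333] F [ 0.3 -0.2 -1.8] T [0.04 0.17 0.04] g 0.132 ff 58.42227816581726 q [-0.3   0.33  1.81  0.02  0.79 -0.07]
(-0.064, 0.08, 0.0785) [155.5 107.2]
(-0.064, -0.08, 0.0785) [192.4 332.7]
(0.134, 0.092, 0.07) [454.3  90.2]
(0.134, -0.092, 0.07) [428.2 308.2]
(0.078, 0.059, 0.07) [383.5 132.7]
(0.078, -0.059, 0.07) [373.5 287.4]
```

View pics/ins.png

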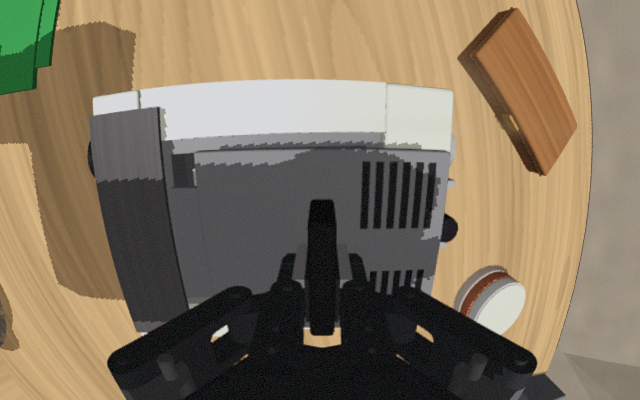

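View pics/ins_sc.png

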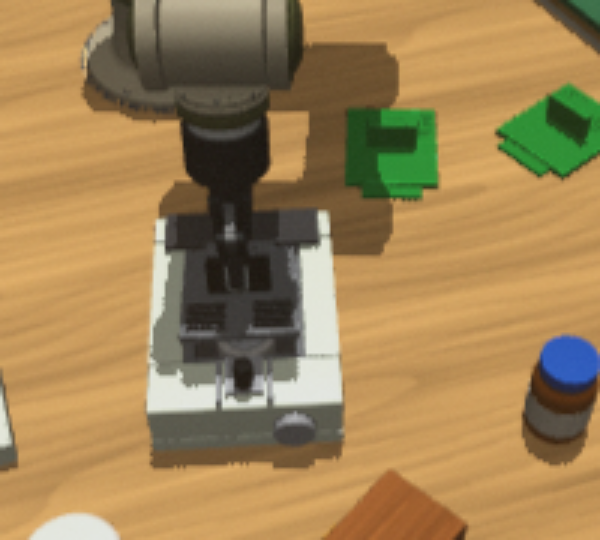

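The cover is tilted above the bay and the tab end is ahead of the lip. The lip corner is at (160,107), predicted (155,107), and the box corner at (452,90), predicted (454,90). I'll do a quick joint refit of the box.

```bash
python3 - <<'E'
from h import *
from scipy.optimize import least_squares
i1=json.load(open("w_box.json")); i2=json.load(open("w_ins.json"))
Z=lambda u,v:(u/2.3+205,v/2.3+20)
pts=[(i1,Z(233,14),(.134,.092,.07)),(i1,Z(546,190),(.134,-.092,.07)),(i1,Z(25,437),(-.112,.092,.07)),(i1,Z(320,580),(-.112,-.092,.07)),(i1,Z(237,137),(.078,.059,.07)),(i1,Z(443,255),(.078,-.059,.07)),(i1,Z(75,373),(-.064,.08,.0785)),(i1,Z(345,507),(-.064,-.08,.0785)),
(i2,(160,107),(-.064,.08,.0785)),(i2,(452.5,90),(.134,.092,.07)),(i2,(93,97),(-.112,.092,.07)),(i2,(187,330),(-.064,-.08,.0785))]
def f(pp):
  def res(P):
    c,s=cos(P[2]),sin(P[2])
    return np.concatenate([np.subtract(proj("wrist",i,[P[0]+c*X[0]-s*X[1],P[1]+s*X[0]+c*X[1],X[2]]),uv) for i,uv,X in pp])
  q=least_squares(res,B,loss="soft_l1").x; print(np.round(q,4),np.round(res(q).reshape(-1,2),1).tolist())
f(pts); f(pts[8:]); f(pts[8:11])
E
```

```text
[ 0.4956 -0.0267 -0.2404] [[-1.0, -1.9], [2.4, 1.1], [-1.3, -0.3], [-0.3, 0.3], [-0.2, 0.0], [1.6, -1.0], [-2.1, 0.3], [0.2, 1.6], [-4.5, -0.4], [1.8, 0.3], [-0.4, -0.1], [4.9, 2.3]]
[ 0.495  -0.0265 -0.2433] [[-5.2, -0.8], [1.4, 0.7], [-0.9, -0.6], [3.7, 2.1]]
[ 0.4965 -0.027  -0.2379] [[-3.4, -0.2], [2.6, 0.0], [0.4, 0.3]]
```

```bash
python3 - <<'E'
from h import *
th=radians(12)
print(r.move_linear(*coverpose((-.054,.0035),th),velocity=.06,guard=8)); obs()
print(r.move_linear(*coverpose((-.078,.0035),th),velocity=.03,guard=6)); o=obs()
p0=np.array(coverpose((-.078,.0035),th)[0]); d=Ro.from_euler("z",-B[2]).apply(np.array(o["eef_pos"])-p0); print("off target local",d)
E
```

```text
False
t 10.95 p [ 0.516  -0.0335  0.1201] rpy [ 2.933 -0.     1.333] F [-0.4 -0.5 -2.3] T [0.01 0.22 0.02] g 0.126 ff 58.4339565038681 q [-0.3   0.36  1.83  0.02  0.74 -0.07]
True
t 11.7 p [ 0.4945 -0.0283  0.1209] rpy [2.928 0.    1.332] F [ 4.8 -0.7 -3.2] T [-0.06 -0.65 -0.06] g 0.128 ff 58.87739181518555 q [-0.3   0.32  1.9   0.02  0.71 -0.08]
off target local [ 1.87656220e-03 -7.77916815e-05  5.72875323e-04]
```

```bash
python3 - <<'E'
from h import *
x=-.0746
r.move_linear(*coverpose((x,.002),radians(12)),velocity=.03); r.dwell(.2); obs()
for a,z in ((9,.0018),(6,.0016),(3,.0014),(1.5,.0012),(0,.0010)):
    h=r.move_linear(*coverpose((x,z),radians(a)),velocity=.025,guard=10); print(a,h); o=obs()
    if h: break
E
```

```text
t 12.15 p [ 0.4958 -0.0285  0.1186] rpy [ 2.933 -0.     1.333] F [ 0.3  0.2 -3.1] T [0.07 0.24 0.  ] g 0.129 ff 58.92214000225067 q [-0.3   0.32  1.89  0.02  0.72 -0.08]
9 False
t 12.5 p [ 0.4987 -0.0292  0.1145] rpy [ 2.984 -0.     1.333] F [-0.6 -0.3 -2.3] T [0.02 0.15 0.08] g 0.128 ff 58.92569124698639 q [-0.3   0.36  1.85  0.01  0.78 -0.07]
6 False
t 12.85 p [ 0.5011 -0.0298  0.1102] rpy [ 3.036 -0.     1.333] F [-0.4  0.5 -2.5] T [-0.    0.12 -0.  ] g 0.126 ff 58.93010437488556 q [-0.3   0.39  1.81  0.01  0.84 -0.06]
3 False
t 13.2 p [ 0.5034 -0.0303  0.1057] rpy [ 3.088 -0.     1.333] F [-0.1 -0.5 -2.8] T [-0.02  0.07 -0.01] g 0.13 ff 58.92296075820923 q [-0.29  0.42  1.78  0.    0.89 -0.06]
1.5 False
t 13.46 p [ 0.5044 -0.0306  0.1034] rpy [3.115 0.    1.333] F [-0.3  0.6 -1.8] T [0.08 0.   0.01] g 0.133 ff 58.90354335308075 q [-0.29  0.43  1.76  0.    0.92 -0.06]
0 False
t 13.72 p [ 0.5055 -0.0309  0.101 ] rpy [3.141 0.    1.333] F [ 0.   0.7 -2.5] T [ 0.04 -0.02  0.03] g 0.131 ff 58.90318751335144 q [-0.29  0.45  1.74  0.    0.95 -0.05]
```

```bash
python3 - <<'E'
from h import *
x=-.0746
print(r.move_linear(*coverpose((x,-.003),0),velocity=.01,guard=5)); o=obs()
print("z est", o["eef_pos"][2]-.062-G)
r.dwell(.3); effector.open_gripper(); obs()
p=list(status.get_obs()["eef_pos"]); p[2]=.17; r.move_linear(p,velocity=.15)
# go over the knob and look
Rb=Ro.from_euler("z",B[2]); k=Rb.apply([.111,.001,0])+[B[0],B[1],0]
w=eyes.camera_info("wrist"); cv2.imwrite("pics/seat.png",eyes.capture("wrist"))
json.dump({a:(np.array(v).tolist()) for a,v in w.items()},open("w_seat.json","w"))
print("knob pred",proj("wrist",w,[k[0],k[1],.107]),[np.round(d["rect"],1) for d in eyes.look_for("wrist","catch_knob")[:2]]); obs()
E
```

```text
True
t 13.97 p [ 0.5055 -0.0309  0.1002] rpy [3.141 0.    1.333] F [0.6 0.3 5.5] T [ 0.02  0.09 -0.03] g 0.128 ff 59.945613741874695 q [-0.29  0.45  1.74  0.    0.95 -0.05]
z est 0.00020677142502278228
t 14.97 p [ 0.505  -0.0307  0.0993] rpy [-3.14  -0.     1.333] F [-0.6  0.1 -0.9] T [ 0.06 -0.    0.05] g 1.0 ff 0.0 q [-0.29  0.45  1.74  0.    0.95 -0.05]
knob pred (np.float64(470.2919518468177), np.float64(224.4147577415126)) [array([448.1, 213.4,  69.2,  49.2])]
t 15.7 p [ 0.5044 -0.0306  0.1688] rpy [-3.138 -0.     1.333] F [ 0.5 -0.4 -0.6] T [ 0.01 -0.02 -0.01] g 1.0 ff 0.0 q [-0.29  0.36  1.67  0.    1.12 -0.05]
```

View pics/seat.png

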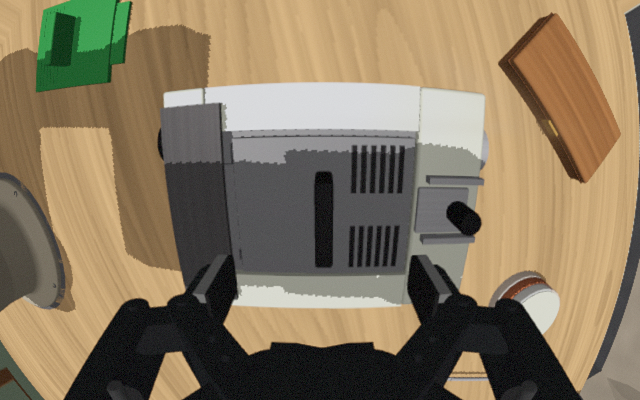

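Cover is flush in the bay, tab under the lip, catch still open, knob top at about (467,219). Now I'll grip the knob along the slide direction and pull the catch shut.

```bash
python3 - <<'E'
from h import *
Rb=Ro.from_euler("z",B[2]); e=coverpose((0,0),0)[1]
K=lambda x,z:(Rb.apply([x,.002,0])+[B[0],B[1],z]).tolist()
r.movep(K(.111,.17),e)
print(r.move_linear(K(.111,.107),velocity=.1,guard=8)); obs()
effector.grab(20); o=obs()
print(r.move_linear(K(.080,.107),velocity=.03,guard=12)); o=obs()
print("knob x local",Rb.inv().apply(np.array(o["eef_pos"])-[B[0],B[1],0]))
E
```

```text
False
t 16.97 p [ 0.6043 -0.0513  0.1077] rpy [3.14  0.    1.333] F [-0.1  0.6 -0.2] T [ 0.03 -0.05 -0.04] g 1.001 ff 0.0 q [-0.28  0.63  1.41 -0.    1.1  -0.04]
t 17.59 p [ 0.6042 -0.0512  0.1072] rpy [ 3.141 -0.     1.333] F [ 0.3 -0.6  2. ] T [-0.02 -0.08  0.02] g 0.202 ff 21.678940057754517 q [-0.28  0.63  1.41  0.    1.1  -0.04]
True
t 18.3 p [ 0.5848 -0.0466  0.1074] rpy [ 3.137 -0.     1.332] F [ 4.  -1.  -0.2] T [-0.03 -0.52  0.05] g 0.201 ff 21.831359267234802 q [-0.28  0.59  1.48  0.    1.06 -0.04]
knob x local [0.09117257 0.00199498 0.10735979]
```

```bash
python3 - <<'E'
from h import *
Rb=Ro.from_euler("z",B[2])
K=lambda x,z:(Rb.apply([x,.002,0])+[B[0],B[1],z]).tolist()
print(r.move_linear(K(.082,.107),velocity=.015,guard=14)); o=obs()
print("knob x local",Rb.inv().apply(np.array(o["eef_pos"])-[B[0],B[1],0]))
w=eyes.camera_info("wrist");cv2.imwrite("pics/lock.png",eyes.capture("wrist"))
effector.open_gripper()
p=list(status.get_obs()["eef_pos"]); p[2]=.19; r.move_linear(p,velocity=.15)
p=Rb.apply([.04,.002,0])+[B[0],B[1],.19]; r.move_linear(p.tolist(),velocity=.15)
w=eyes.camera_info("wrist"); cv2.imwrite("pics/lock2.png",eyes.capture("wrist")); obs()
for x in (.082,.0620,.058): print(x,[np.round(proj("wrist",w,Rb.apply([x,y,.077])+[B[0],B[1],0]),1) for y in (.018,-.018)])
E
```

```text
True
t 18.63 p [ 0.5847 -0.0465  0.1074] rpy [ 3.131 -0.     1.332] F [ 3.6 -0.1 -0.3] T [ 0.05 -0.41  0.  ] g 0.199 ff 21.968581080436707 q [-0.28  0.59  1.49  0.    1.06 -0.04]
knob x local [0.09107051 0.00200415 0.10742369]
t 20.59 p [ 0.5357 -0.0347  0.1897] rpy [ 3.13  -0.     1.332] F [ 0.3 -0.7  0.2] T [ 0.04  0.03 -0.  ] g 1.002 ff 0.0 q [-0.28  0.39  1.56  0.    1.18 -0.04]
0.082 [array([373.7, 185.4]), array([371.4, 227.9])]
0.062 [array([348.5, 185.3]), array([347.3, 228.2])]
0.058 [array([343.4, 185.3]), array([342.4, 228.2])]
```

View pics/lock2.png

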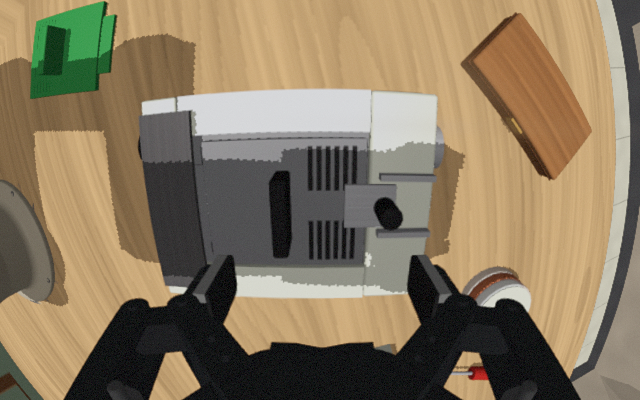

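The catch plate's front edge is at column 345, about 20 mm past the bay wall (column 370). That is x ≈ 58 mm, and a second 14 N push did not move it further, so it is at its stop. The cover is flat and the gripper is clear.

```bash
python3 -c "
from bench import workorder,r
r.dwell(.3); print(workorder.job_done())"
```

```text
the job is handed in; nothing more can be done
None
```

The job is handed in, with no verdict returned: the cover is hooked under the lip, lowered gently and lying flat in the bay, the catch is slid to its stop over the free edge, the gripper is clear, and nothing else on the table was touched.

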